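Find the full chocolate tin by its weight

TASK

Of the three identical closed tins under the glass shelf, one still holds its full block of chocolate and the other two are nearly used up; you can only tell by their weight. Stand the full tin upright, set down gently, wholly on the round wooden board, and leave the two light ones standing where they were. Do not bump the glass shelf, tip any tin over or shift the other things on the counter.

Things in the scene. Friction and masses are not known exactly. Their poses are not given: they have to be found in the camera images.
- tin_a: plain closed metal tin with flat lid, one of three alike: cylinder 60 mm wide (lid 61), 115 mm tall, on the counter under the glass shelf; origin at the centre of its underside, z up its axis. A solid chocolate block is hidden inside: the full tin weighs about 370 g in all, the two others about 150 g; which is which changes each time, whatever the name or place
- tin_b: plain closed metal tin with flat lid, one of three alike: cylinder 60 mm wide (lid 61), 115 mm tall, on the counter under the glass shelf; origin at the centre of its underside, z up its axis. A solid chocolate block is hidden inside: the full tin weighs about 370 g in all, the two others about 150 g; which is which changes each time, whatever the name or place
- tin_c: plain closed metal tin with flat lid, one of three alike: cylinder 60 mm wide (lid 61), 115 mm tall, on the counter under the glass shelf; origin at the centre of its underside, z up its axis. A solid chocolate block is hidden inside: the full tin weighs about 370 g in all, the two others about 150 g; which is which changes each time, whatever the name or place
- board: round wooden serving board, fixed, 130 mm across and 16 mm thick; origin at the centre of its underside. It stands on the robot's left or right, in front of the shelf
- shelf: fixed glass shelf over the tins. Origin on the counter; x away from the robot, y along it. Glass 10 mm thick, underside 270 mm up, x -40 (front edge) to 160, y -280 to 280 mm; 20 mm posts at x 140, y +-250; a box and a tin on it at the ends, 65 mm tall. Tins stand near x 0, y -140, 0, 140: the tool must lean back 35 to 45 degrees to reach them from the front
- basket: square wooden basket with bread rolls, fixed, 130 x 130 mm, 50 mm tall; origin at the centre of its underside; it stands on the other side than the board
- jam_1: bystander: glass jam jar 48 mm wide, 75 mm tall, behind and between the tins; origin at the centre of its underside
- jam_2: bystander: a second jam jar like the first
- mug: bystander: small white cup with a handle, 62 mm wide, 55 mm tall, in front of the tins, nearer the robot; origin at the centre of its underside
- bowl: bystander: white bowl 110 mm wide, 50 mm tall, far on the right; origin at the centre of its underside
- loaf: bystander: loaf of bread 210 mm long, 90 mm thick, far on the left; origin at the centre of its underside
- spatula: bystander: spatula with a wooden handle lying on the counter at the right edge; origin at its middle
Mind the look-alikes: they are no part of the job. Of the things like the board, leave any that is pink; of the rest the larger one is meant.

How it is judged:
By the outcome, as a careful person would: the job done as asked, in the order asked, and still so for the second after the job is handed in, with the robot touching nothing.
It also fails if it takes over 61 s, if anything falls off the work surface, if the arm or the gripper's body presses on something with over 40 N, if the wrist force passes 120 N, or if a joint passes its speed limit or range.

ROBOT

A 6-joint arm with a two-finger parallel gripper is mounted at the origin on the work surface. World frame = base frame: x ahead of the robot, y to its left, z up, the work surface at z = 0. Lengths are in m, angles in degrees, forces in N, time in s.
With the tool pointing down it reaches from about 0.375 to 0.9 m from the base axis. Payload 3.1 kg.
Tool frame: the origin (TCP) lies on the centre line of the jaws, within the pads' length; the fingertips stand 25 mm ahead of it and the grasp point (between the pads) lies 6 mm ahead of it; y points along the fingers, x is the direction in which the jaws open and shut, and the axes are right-handed (so a half turn about y gives the same grasp; the last joint's range is limited). The gripper opens to 87 mm and grips with 3 to 60 N. Pads are 19 mm wide; open, the fingers measure 117 mm over their backs; the gripper's body (75 mm by 190 mm) begins 51 mm behind the grasp point.
Start: joints at [-82.764, 30.224, 82.088, -0, 67.689, -10.227], TCP at [0.188, -0.596, 0.248] pointing down, gripper open.
Joint ranges: [-176.69, 176.69], [-43.24, 126.21], [12.49, 139.97], [-82, 262], [0, 151.66], [-163.58, 163.58]. Speed limits (degrees/s): [159.86, 159.86, 180, 180, 180, 180].

INTERFACE

Orientations are given as a 3x3 rotation matrix whose columns are the frame's x, y, z axes.
In Python, from rig import * gives the robot as it stands.
- The arm moves only by the tool play_rows, never from a script. Its argument "commands" is a list of rows, each a list of 2 entries, a list of its own where there are three numbers: the shift along the world's x, y, z in m, then the turn, a rotation vector about the world's x, y, z in rad. A call has 1 to 10 rows; each row is the pose to reach, as a shift and turn from the pose commanded when the call began; what a row does not reach only later rows make up. A row lasts 1/8 s, in which the tool goes at most 62.5 mm and 10.7 degrees, less where a joint would pass 70% of its speed; a pose out of reach is approached as far as the arm can. A call with a gripper value outside its range is refused whole. "gripper" is the finger opening in m, from 0 to 0.087, set as the call begins (left out, the last holds). The fingers move at their own pace and stop on an object; the grip force is fixed at half the most. Time passes only in rows, so rows that repeat a pose let the fingers close. It gives the time, the measured TCP pose, the force and the opening at its end, in the units of the state.
- read_state(): the state, without advancing time (a new reading comes with each control period).
- capture(name): name is "side" or "top" or "wrist"; returns a dict with "frame" (420x560x3 uint8, red, green, blue), "depth" (420x560 float32, m along the optical axis (not along the pixel's ray), 0 where there is no reading), "mtx" (3x3 intrinsics, pixels), "dist_coeffs" ([k1, k2, p1, p2, k3] as OpenCV has them; the pictures are not rectified), "cam_to_world" (4x4, takes a point from camera to world coordinates); the wrist camera has in their place "hand_eye" (4x4, takes a point from camera to tool coordinates, whose origin is the TCP and whose axes are the tool frame's). Camera axes: x right, y down, z forward; pixel columns grow to the right and rows downward; lengths in m; the calibration is good to about 2 mm. A picture is of the moment at which its call begins: read the wrist's pose just before it.
- hand_in(): hands the job in, once; it reports no verdict.
The state is a dict: "time_s": time; "joint_positions": joint angles; "qvel": joint speeds; "tau": joint torques, N m; "position": TCP position; "tcp_rot": TCP orientation; "force": force on the tool from outside, world axes, zero at the start; "moment": the same for the moment, N m; "opening": opening from 0.0 (shut) to 1.0 (fully open).
Only numpy, scipy, OpenCV 4.12 (cv2) and the standard library are available. Lean on these libraries where they do the work, as an engineer would, in place of code of your own. Each camera call takes 0.05 s, during which the arm holds its last target. There are 200 camera calls.

## Working session

There is one attempt and no reset: what is moved stays moved. The work goes in short steps, Python scripts to look and compute and a tool call to move; the robot and the scene stay as the last step left them, time stands still between calls to the robot, and variables do not carry over. Pictures are saved under pics/ and viewed, about 8 in all and at most 12, crops included, and the job is handed in when it is done.

Besides the shell and the picture viewer there is one more tool, called after "Call:" as name(argument=value, ...) on one line, values as JSON. play_rows: Moves the arm, as the interface text tells. Its arguments: {"type":"object","properties":{"commands":{"type":"array"},"gripper":{"type":"number"}},"required":["commands"]}

```bash
mkdir -p pics; ls; cat > h.py <<'E'
from rig import *
import numpy as np, cv2
def shot(n,f):
    s=read_state(); c=capture(n); cv2.imwrite('pics/'+f+'.png',c['frame'][:,:,::-1]); np.savez('pics/'+f+'.npz',pos=s['position'],rot=s['tcp_rot'],**c); return c,s
def cloud(c,s=None):
    d=c['depth']; h,w=d.shape
    u,v=np.meshgrid(np.arange(w),np.arange(h))
    p=cv2.undistortPoints(np.stack([u,v],-1).reshape(-1,1,2).astype(float),np.array(c['mtx']),np.array(c['dist_coeffs'])).reshape(h,w,2)
    P=np.concatenate([p*d[...,None],d[...,None]],-1)
    if 'cam_to_world' in c: T=np.array(c['cam_to_world'])
    else:
        W=np.eye(4);W[:3,:3]=s['tcp_rot'];W[:3,3]=s['position'];T=W@np.array(c['hand_eye'])
    Q=P@T[:3,:3].T+T[:3,3]; Q[d==0]=np.nan
    return Q
E
python3 - <<'E'
from h import *
for n in('side','top'):
    c,s=shot(n,n+'0'); print(n,np.round(c['cam_to_world'],3).tolist())
s=read_state(); print(s)
E
```

```text
pics
side [[-0.835, -0.381, 0.397, -0.133], [-0.55, 0.574, -0.606, 0.976], [0.003, -0.725, -0.689, 1.163], [0.0, 0.0, 0.0, 1.0]]
top [[0.021, -0.991, 0.133, 0.364], [-1.0, -0.022, -0.006, 0.006], [0.009, -0.133, -0.991, 1.063], [0.0, 0.0, 0.0, 1.0]]
{'time_s': 0.1, 'joint_positions': array([-8.27621236e+01,  3.02733354e+01,  8.21487626e+01, -1.29489857e-03,
        6.76902392e+01, -1.02269266e+01]), 'qvel': array([ 0.02734622, -0.15754423, -0.21492695, -0.05966214,  0.01708851,
        0.03205793]), 'tau': array([-3.01723603e-04, -4.40986204e+01, -1.77151501e+01,  6.34806650e-02,
        5.33871527e-02, -3.87777482e-05]), 'position': array([ 0.18752271, -0.59556218,  0.24667428]), 'tcp_rot': array([[ 3.00127816e-01, -2.67762875e-04,  9.53898958e-01],
       [-9.53897037e-01,  1.94239670e-03,  3.00127757e-01],
       [-1.93321326e-03, -9.99998078e-01,  3.27549066e-04]]), 'force': array([ 0.23447691,  0.19433376, -0.08935385]), 'moment': array([ 0.00431291, -0.00348402,  0.0164016 ]), 'opening': 0.9987254608517797}
```

```bash
python3 -c "
import cv2,numpy as np
a=cv2.imread('pics/side0.png');b=cv2.imread('pics/top0.png');cv2.imwrite('pics/both.png',cv2.resize(np.vstack([a,b]),None,fx=.7,fy=.7))"
```

```text
(no output)
```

View pics/top0.png

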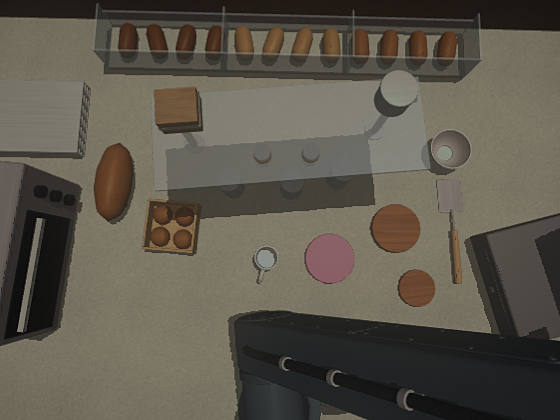

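View pics/side0.png

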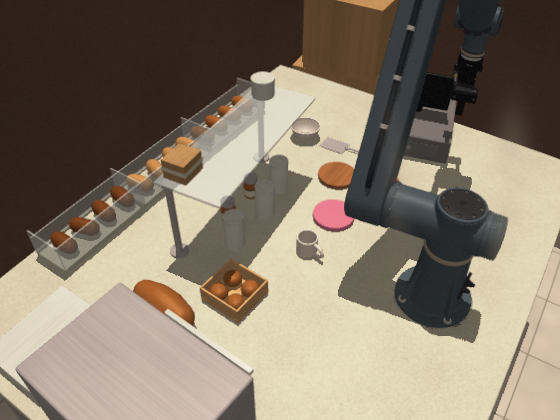

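Top view: candidate boards are the large brown disc (396,228), a small brown disc (417,288) and a pink disc (330,258), so I take (396,228). The tins show through the glass at about (230,182), (291,180) and (340,172), and the jam jars at (262,153) and (311,153). In the side view the tins are at (234,230), (265,200) and (280,175).

```bash
python3 - <<'E'
from h import *
out={}
for n in('side','top'):
    c=dict(np.load(f'pics/{n}0.npz')); Q=cloud(c); out[n]=Q
    pts={'top':dict(board=(396,228),small=(417,288),pink=(330,258),t1=(230,184),t2=(291,182),t3=(340,174),j1=(262,153),j2=(311,153),mug=(265,258),boxtop=(176,100),tinontop=(398,88),glass=(290,110),edgeL=(160,185),basket=(172,204)),
     'side':dict(t1=(234,230),t2=(265,200),t3=(279,175),glass=(250,130),mug=(307,245),board=(338,175))}[n]
    for k,(u,v) in pts.items(): print(n,k,np.round(Q[v,u],3))
hsv=cv2.cvtColor(np.load('pics/top0.npz')['frame'],cv2.COLOR_RGB2HSV)
Q=out['top']
m=(hsv[...,1]>110).astype(np.uint8)*255
n,l,st,ce=cv2.connectedComponentsWithStats(m)
for i in range(1,n):
    if st[i,4]>300: 
        q=Q[l==i]; print(st[i],np.round(ce[i]),np.round(np.nanmedian(q,0),3),np.round(np.nanpercentile(q,[1,99],axis=0),3).tolist())
# cylinder points in tin region by side depth
for n in('side','top'):
    Q=out[n];z=Q[...,2]
    for lo,hi in((.105,.125),(.03,.10),(.255,.30),(.065,.085)):
        mm=(z>lo)&(z<hi)&(Q[...,0]>.4)&(Q[...,0]<.85)&(abs(Q[...,1])<.35)
        k,l,st,ce=cv2.connectedComponentsWithStats(mm.astype(np.uint8))
        for i in range(1,k):
            if st[i,4]>25: 
                q=Q[l==i];print(n,lo,st[i],np.round(np.median(q,0),3),np.round(np.percentile(q,[2,98],axis=0),3).tolist())
E
```

```text
side t1 [0.549 0.158 0.086]
side t2 [0.55  0.002 0.082]
side t3 [ 0.584 -0.126  0.075]
side glass [ 0.625 -0.036  0.283]
side mug [0.363 0.067 0.054]
side board [ 0.459 -0.296  0.015]
top board [ 0.462 -0.299  0.014]
top small [ 0.306 -0.351  0.014]
top pink [ 0.379 -0.123  0.016]
top t1 [0.518 0.111 0.279]
top t2 [ 0.56  -0.015  0.113]
top t3 [ 0.543 -0.11   0.282]
top j1 [0.584 0.049 0.278]
top j2 [ 0.585 -0.051  0.282]
top mug [0.375 0.047 0.004]
top boxtop [0.667 0.212 0.339]
top tinontop [ 0.701 -0.212  0.341]
top glass [ 0.676 -0.007  0.281]
top edgeL [0.514 0.252 0.277]
top basket [0.512 0.298 0.018]
[118  23  19  26 410] [127.  37.] [0.961 0.432 0.06 ] [[0.928, 0.416, 0.045], [0.999, 0.457, 0.067]]
[147  24  20  26 395] [156.  38.] [0.959 0.356 0.06 ] [[0.928, 0.333, 0.045], [0.997, 0.384, 0.067]]
[176  25  20  26 404] [186.  38.] [0.96  0.274 0.06 ] [[0.928, 0.256, 0.039], [0.999, 0.299, 0.069]]
[206  26  15  25 321] [214.  39.] [0.958 0.199 0.061] [[0.927, 0.183, 0.053], [0.998, 0.22, 0.067]]
[235  26  19  26 389] [243.  40.] [0.959 0.12  0.06 ] [[0.928, 0.096, 0.047], [0.9
[... 4127 characters left out ...]
p 0.03 [153 205  18  18 248] [0.484 0.319 0.038] [[0.463, 0.3, 0.03], [0.505, 0.34, 0.044]]
top 0.03 [175 207  18  18 243] [0.481 0.261 0.038] [[0.461, 0.242, 0.031], [0.501, 0.283, 0.044]]
top 0.03 [150 227  18  18 245] [0.426 0.322 0.038] [[0.405, 0.304, 0.031], [0.446, 0.344, 0.044]]
top 0.03 [259 245  16   4  30] [0.405 0.042 0.054] [[0.4, 0.025, 0.034], [0.408, 0.06, 0.058]]
top 0.255 [  150    76   280   115 22947] [ 0.615 -0.006  0.28 ] [[0.52, -0.273, 0.277], [0.729, 0.259, 0.283]]
top 0.065 [331 178  16   7  27] [ 0.569 -0.133  0.076] [[0.566, -0.155, 0.066], [0.579, -0.117, 0.083]]
top 0.065 [280 187  21   9  33] [ 0.538 -0.012  0.073] [[0.535, -0.038, 0.065], [0.551, 0.01, 0.084]]
```

```bash
python3 - <<'E'
from h import *
from scipy.spatial.transform import Rotation as R
s=read_state(); r=R.from_matrix(s['tcp_rot'])
c=np.cos(np.radians(40));k=np.sin(np.radians(40))
T=R.from_matrix(np.array([[0,-1,0],[k,0,-c],[c,0,k]]).T)
print((T*r.inv()).as_rotvec().round(3), np.array([.497,-.138,.212])-s['position'])
E
```

```text
[ 0.105 -0.693 -0.293] [ 0.30947729  0.45756218 -0.03467428]
```

Call:
play_rows(commands=[[[0.1, 0.15, 0.0], [0.105, -0.693, -0.293]], [[0.1, 0.15, 0.0], [0.105, -0.693, -0.293]], [[0.1, 0.15, 0.0], [0.105, -0.693, -0.293]], [[0.295, 0.458, -0.025], [0.105, -0.693, -0.293]], [[0.295, 0.458, -0.025], [0.105, -0.693, -0.293]], [[0.295, 0.458, -0.025], [0.105, -0.693, -0.293]], [[0.295, 0.458, -0.025], [0.105, -0.693, -0.293]], [[0.295, 0.458, -0.025], [0.105, -0.693, -0.293]], [[0.295, 0.458, -0.025], [0.105, -0.693, -0.293]], [[0.295, 0.458, -0.025], [0.105, -0.693, -0.293]]], gripper=0.087)

```text
time_s: 1.35
position: [0.4831, -0.1325, 0.2221]
tcp_rot: [[0.009, 0.642, 0.767], [-1.0, 0.006, 0.006], [-0.001, -0.767, 0.642]]
force: [-0.2, -0.1, -0.8]
opening: 1.002
```

Call:
play_rows(commands=[[[0, 0, 0], [0, 0, 0]], [[0, 0, 0], [0, 0, 0]]])

```text
time_s: 1.6
position: [0.4824, -0.1401, 0.2227]
tcp_rot: [[-0.004, 0.643, 0.766], [-1.0, -0.004, -0.002], [0.002, -0.766, 0.643]]
force: [1.0, 0.6, 1.0]
opening: 1.001
```

```bash
python3 - <<'E'
from h import *
c,s=shot('wrist','w1'); print(s['time_s'],s['position'],s['joint_positions'].round(1),s['tcp_rot'].round(3).tolist(),s['force'],s['opening'])
Q=cloud(c,s);z=Q[...,2]
for lo,hi in((.112,.123),(.03,.105)):
    mm=(z>lo)&(z<hi)&(Q[...,0]>.5)&(Q[...,0]<.64)&(abs(Q[...,1])<.35)
    k,l,st,ce=cv2.connectedComponentsWithStats(mm.astype(np.uint8))
    for i in range(1,k):
        if st[i,4]>150:
            q=Q[l==i];print(lo,st[i],np.round(np.median(q,0),3),np.round(np.percentile(q,[2,98],axis=0),3).tolist())
E
```

```text
1.6 [ 0.48239217 -0.14013006  0.22265587] [-44.2  19.5 127.6  86.6  26.5 -32.8] [[-0.004, 0.643, 0.766], [-1.0, -0.004, -0.002], [0.002, -0.766, 0.643]] [0.95258075 0.55143585 0.99717267] 1.0009443547884345
0.112 [ 257  152   70   63 3381] [ 0.594 -0.144  0.115] [[0.568, -0.171, 0.113], [0.622, -0.117, 0.116]]
0.112 [ 106  184   73   68 3763] [ 0.562 -0.02   0.115] [[0.536, -0.047, 0.113], [0.59, 0.007, 0.116]]
0.03 [200 161  42  31 909] [ 0.633 -0.07   0.054] [[0.629, -0.086, 0.031], [0.64, -0.051, 0.076]]
0.03 [  77  162   58   35 1211] [0.63  0.052 0.06 ] [[0.623, 0.038, 0.032], [0.64, 0.074, 0.076]]
0.03 [   0  195   59   64 2481] [0.56  0.11  0.074] [[0.541, 0.107, 0.032], [0.587, 0.12, 0.103]]
0.03 [ 260  197   64   47 1439] [ 0.57  -0.143  0.073] [[0.566, -0.171, 0.032], [0.585, -0.117, 0.104]]
0.03 [ 129  204   72   69 1411] [ 0.545 -0.041  0.083] [[0.534, -0.049, 0.038], [0.578, -0.01, 0.104]]
```

View pics/w1.png

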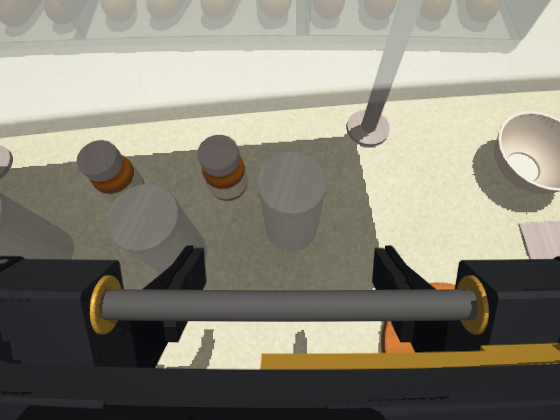

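The wrist view shows tin C (right) at (291,185), centred between the jaws (about 190 to 390), and the middle tin at (143,215). The jam jars sit behind at (103,165) and (221,165). All lids measure z = 0.115, as expected. Moving in along the tool axis.

Call:
play_rows(commands=[[[0.014, -0.001, -0.016], [0, 0, 0]], [[0.028, -0.002, -0.032], [0, 0, 0]], [[0.042, -0.003, -0.048], [0, 0, 0]], [[0.056, -0.004, -0.064], [0, 0, 0]], [[0.07, -0.004, -0.08], [0, 0, 0]], [[0.084, -0.004, -0.096], [0, 0, 0]], [[0.096, -0.004, -0.111], [0, 0, 0]], [[0.104, -0.004, -0.121], [0, 0, 0]], [[0.108, -0.004, -0.126], [0, 0, 0]], [[0.108, -0.004, -0.126], [0, 0, 0]]])

```text
time_s: 2.9
position: [0.5904, -0.1426, 0.0964]
tcp_rot: [[-0.002, 0.643, 0.766], [-1.0, -0.002, -0.001], [0.001, -0.766, 0.643]]
force: [0.4, 0.3, 0.6]
opening: 1.002
```

```bash
python3 - <<'E'
from h import *
c,s=shot('wrist','w2'); print(s['time_s'],s['position'],s['joint_positions'].round(1),s['force'],s['moment'])
Q=cloud(c,s);z=Q[...,2]
mm=(z>.11)&(z<.123)&(Q[...,0]>.5)&(Q[...,0]<.64)&(abs(Q[...,1]+.14)<.05)
q=Q[mm];print(mm.sum(),np.round(np.percentile(q,[2,50,98],axis=0),3).tolist())
E
```

```text
2.9 [ 0.59044532 -0.14264756  0.09638505] [-33.9  41.  118.  122.2  25.  -61.9] [0.38324154 0.29504792 0.62370382] [-0.00850213  0.44090916 -0.06029042]
14136 [[0.567, -0.174, 0.112], [0.597, -0.143, 0.115], [0.623, -0.095, 0.117]]
```

View pics/w2.png

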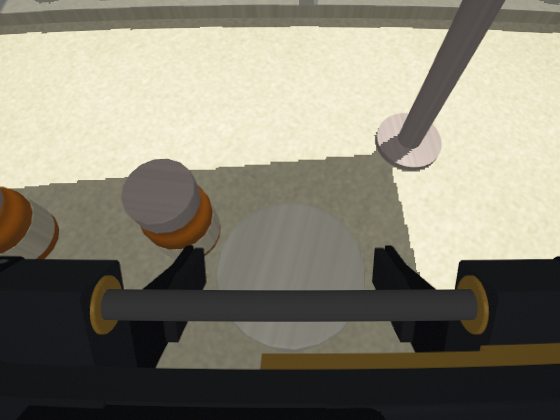

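The tin spans columns 217 to 364, centred at 290 between the jaws. Closing, then lifting a little to weigh it.

Call:
play_rows(commands=[[[0, 0, 0], [0, 0, 0]], [[0, 0, 0], [0, 0, 0]], [[0, 0, 0], [0, 0, 0]], [[0, 0, 0], [0, 0, 0]], [[0, 0, 0], [0, 0, 0]], [[0, 0, 0], [0, 0, 0]]], gripper=0.05)

```text
time_s: 3.7
position: [0.5908, -0.1423, 0.0968]
tcp_rot: [[-0.001, 0.643, 0.766], [-1.0, -0.002, -0.0], [0.001, -0.766, 0.643]]
force: [0.3, -0.8, 2.1]
opening: 0.693
```

Call:
play_rows(commands=[[[0, 0, 0.005], [0, 0, 0]], [[0, 0, 0.012], [0, 0, 0]], [[0, 0, 0.015], [0, 0, 0]], [[0, 0, 0.015], [0, 0, 0]], [[0, 0, 0.015], [0, 0, 0]], [[0, 0, 0.015], [0, 0, 0]], [[0, 0, 0.015], [0, 0, 0]]])

```text
time_s: 4.58
position: [0.5905, -0.1421, 0.1113]
tcp_rot: [[-0.001, 0.643, 0.766], [-1.0, -0.001, -0.0], [0.001, -0.766, 0.643]]
force: [-0.3, 0.9, -1.2]
opening: 0.69
```

Call:
play_rows(commands=[[[0, 0, 0], [0, 0, 0]], [[0, 0, 0], [0, 0, 0]]])

```text
time_s: 4.82
position: [0.5906, -0.1422, 0.1115]
tcp_rot: [[-0.001, 0.643, 0.766], [-1.0, -0.002, -0.0], [0.001, -0.766, 0.643]]
force: [-0.7, 0.5, -1.8]
opening: 0.692
```

```bash
python3 - <<'E'
from h import *
s=read_state(); print({k:np.round(v,3).tolist() for k,v in s.items()})
E
```

```text
{'time_s': 4.825, 'joint_positions': [-33.875, 38.982, 117.774, 117.884, 23.823, -57.231], 'qvel': [-0.07, -0.035, -0.049, 0.07, 0.032, -0.027], 'tau': [-0.001, -38.435, -5.018, 0.592, 2.238, 0.023], 'position': [0.591, -0.142, 0.112], 'tcp_rot': [[-0.001, 0.643, 0.766], [-1.0, -0.002, -0.0], [0.001, -0.766, 0.643]], 'force': [-0.711, 0.522, -1.799], 'moment': [-0.015, 0.537, 0.013], 'opening': 0.692}
```

Call:
play_rows(commands=[[[0, 0, 0], [0, 0, 0]]])

```text
time_s: 4.95
position: [0.5906, -0.1422, 0.1115]
tcp_rot: [[-0.001, 0.643, 0.766], [-1.0, -0.002, -0.0], [0.001, -0.766, 0.643]]
force: [-0.1, -0.7, -1.7]
opening: 0.688
```

Call:
play_rows(commands=[[[0, 0, 0], [0, 0, 0]]])

```text
time_s: 5.08
position: [0.5906, -0.1422, 0.1116]
tcp_rot: [[-0.001, 0.643, 0.766], [-1.0, -0.002, -0.0], [0.001, -0.766, 0.643]]
force: [0.7, -0.5, -1.3]
opening: 0.692
```

Call:
play_rows(commands=[[[0, 0, 0], [0, 0, 0]]])

```text
time_s: 5.2
position: [0.5906, -0.1422, 0.1115]
tcp_rot: [[-0.001, 0.643, 0.766], [-1.0, -0.002, -0.0], [0.001, -0.766, 0.643]]
force: [0.3, 0.5, -1.8]
opening: 0.692
```

Call:
play_rows(commands=[[[0, 0, -0.005], [0, 0, 0]], [[0, 0, -0.01], [0, 0, 0]], [[0, 0, -0.013], [0, 0, 0]], [[0, 0, -0.0145], [0, 0, 0]], [[0, 0, -0.015], [0, 0, 0]], [[0, 0, -0.015], [0, 0, 0]]])

```text
time_s: 5.95
position: [0.5906, -0.1421, 0.0968]
tcp_rot: [[-0.001, 0.643, 0.766], [-1.0, -0.002, -0.0], [0.001, -0.766, 0.643]]
force: [-0.6, -0.2, 0.5]
opening: 0.691
```

Call:
play_rows(commands=[[[0, 0, 0], [0, 0, 0]], [[0, 0, 0], [0, 0, 0]], [[0, 0, 0], [0, 0, 0]], [[0, 0, 0], [0, 0, 0]]], gripper=0.087)

```text
time_s: 6.45
position: [0.5906, -0.1422, 0.0966]
tcp_rot: [[-0.001, 0.643, 0.766], [-1.0, -0.002, -0.0], [0.001, -0.766, 0.643]]
force: [0.0, -1.0, -0.1]
opening: 0.98
```

Call:
play_rows(commands=[[[0, 0, 0], [0, 0, 0]]])

```text
time_s: 6.58
position: [0.5906, -0.1422, 0.0965]
tcp_rot: [[-0.001, 0.643, 0.766], [-1.0, -0.002, -0.0], [0.001, -0.766, 0.643]]
force: [-0.2, -0.4, 0.3]
opening: 0.995
```

Call:
play_rows(commands=[[[0, 0, 0], [0, 0, 0]]])

```text
time_s: 6.7
position: [0.5906, -0.1422, 0.0965]
tcp_rot: [[-0.001, 0.643, 0.766], [-1.0, -0.002, -0.0], [0.001, -0.766, 0.643]]
force: [-0.4, 0.3, 0.0]
opening: 0.998
```

Tin C lifts about 1.6 N, so it is light. It's back down in place. Backing out and moving to the middle tin.

Call:
play_rows(commands=[[[-0.018, 0, 0.021], [0, 0, 0]], [[-0.036, 0, 0.043], [0, 0, 0]], [[-0.054, 0, 0.064], [0, 0, 0]], [[-0.071, 0, 0.084], [0, 0, 0]], [[-0.09, 0.04, 0.09], [0, 0, 0]], [[-0.1, 0.08, 0.09], [0, 0, 0]], [[-0.099, 0.11, 0.086], [0, 0, 0]], [[-0.099, 0.124, 0.084], [0, 0, 0]], [[-0.099, 0.124, 0.084], [0, 0, 0]]])

```text
time_s: 7.82
position: [0.4912, -0.0169, 0.1804]
tcp_rot: [[0.001, 0.642, 0.766], [-1.0, 0.0, 0.001], [0.001, -0.766, 0.642]]
force: [-0.5, 0.1, 0.3]
opening: 1.002
```

```bash
python3 - <<'E'
from h import *
c,s=shot('wrist','w3'); print(s['time_s'],s['position'],s['joint_positions'].round(1))
Q=cloud(c,s);z=Q[...,2]
for y in(-.14,-.018,.14):
    mm=(z>.112)&(z<.118)&(Q[...,0]>.5)&(Q[...,0]<.64)&(abs(Q[...,1]-y)<.045)
    q=Q[mm];print(mm.sum(),np.round(np.percentile(q,[2,50,98],axis=0),3).tolist() if mm.sum()>20 else '')
E
```

```text
7.825 [ 0.49121239 -0.01694121  0.18044792] [-24.   26.1 133.1 136.7  22.4 -67.8]
4386 [[0.567, -0.17, 0.113], [0.593, -0.142, 0.115], [0.622, -0.115, 0.116]]
5291 [[0.536, -0.045, 0.113], [0.562, -0.019, 0.115], [0.591, 0.008, 0.116]]
4970 [[0.536, 0.109, 0.113], [0.562, 0.135, 0.115], [0.591, 0.163, 0.116]]
```

Call:
play_rows(commands=[[[0.012, 0, -0.015], [0, 0, 0]], [[0.024, -0.001, -0.03], [0, 0, 0]], [[0.036, -0.001, -0.045], [0, 0, 0]], [[0.048, -0.001, -0.06], [0, 0, 0]], [[0.059, -0.001, -0.073], [0, 0, 0]], [[0.066, -0.001, -0.081], [0, 0, 0]], [[0.068, -0.001, -0.084], [0, 0, 0]], [[0.068, -0.001, -0.084], [0, 0, 0]]])

```text
time_s: 8.88
position: [0.5594, -0.0191, 0.0965]
tcp_rot: [[-0.001, 0.643, 0.766], [-1.0, -0.001, -0.0], [0.001, -0.766, 0.643]]
force: [-0.0, 0.5, -0.2]
opening: 1.002
```

Call:
play_rows(commands=[[[0, 0, 0], [0, 0, 0]], [[0, 0, 0], [0, 0, 0]], [[0, 0, 0], [0, 0, 0]], [[0, 0, 0], [0, 0, 0]], [[0, 0, 0], [0, 0, 0]], [[0, 0, 0], [0, 0, 0]]], gripper=0.05)

```text
time_s: 9.62
position: [0.5597, -0.019, 0.0968]
tcp_rot: [[-0.001, 0.643, 0.765], [-1.0, -0.001, 0.0], [0.001, -0.765, 0.643]]
force: [-0.6, 0.9, 2.9]
opening: 0.689
```

Call:
play_rows(commands=[[[0, 0, 0.005], [0, 0, 0]], [[0, 0, 0.012], [0, 0, 0]], [[0, 0, 0.015], [0, 0, 0]], [[0, 0, 0.015], [0, 0, 0]], [[0, 0, 0.015], [0, 0, 0]], [[0, 0, 0.015], [0, 0, 0]], [[0, 0, 0.015], [0, 0, 0]]])

```text
time_s: 10.5
position: [0.5595, -0.0191, 0.1113]
tcp_rot: [[-0.001, 0.643, 0.766], [-1.0, -0.001, -0.0], [0.001, -0.766, 0.643]]
force: [0.5, -0.1, -1.5]
opening: 0.694
```

Call:
play_rows(commands=[[[0, 0, 0], [0, 0, 0]]])

```text
time_s: 10.62
position: [0.5595, -0.0192, 0.1114]
tcp_rot: [[-0.001, 0.643, 0.766], [-1.0, -0.001, -0.0], [0.001, -0.766, 0.643]]
force: [0.6, 0.5, -1.7]
opening: 0.69
```

Call:
play_rows(commands=[[[0, 0, 0], [0, 0, 0]]])

```text
time_s: 10.75
position: [0.5596, -0.0192, 0.1115]
tcp_rot: [[-0.001, 0.643, 0.766], [-1.0, -0.002, -0.0], [0.001, -0.766, 0.643]]
force: [0.8, 0.1, -1.6]
opening: 0.69
```

Call:
play_rows(commands=[[[0, 0, 0], [0, 0, 0]]])

```text
time_s: 10.88
position: [0.5596, -0.0191, 0.1115]
tcp_rot: [[-0.001, 0.643, 0.766], [-1.0, -0.002, -0.0], [0.001, -0.766, 0.643]]
force: [0.3, 0.1, -1.5]
opening: 0.689
```

Middle tin also lifts about 1.6 N, so it is light and the left tin should be the full one. Setting this one down and moving on.

Call:
play_rows(commands=[[[0, 0, -0.005], [0, 0, 0]], [[0, 0, -0.01], [0, 0, 0]], [[0, 0, -0.013], [0, 0, 0]], [[0, 0, -0.0145], [0, 0, 0]], [[0, 0, -0.015], [0, 0, 0]], [[0, 0, -0.015], [0, 0, 0]]])

```text
time_s: 11.62
position: [0.5596, -0.0191, 0.0968]
tcp_rot: [[-0.001, 0.643, 0.766], [-1.0, -0.001, -0.0], [0.001, -0.766, 0.643]]
force: [-0.3, 0.5, 1.2]
opening: 0.689
```

Call:
play_rows(commands=[[[0, 0, 0], [0, 0, 0]], [[0, 0, 0], [0, 0, 0]], [[0, 0, 0], [0, 0, 0]], [[0, 0, 0], [0, 0, 0]], [[0, 0, 0], [0, 0, 0]]], gripper=0.087)

```text
time_s: 12.25
position: [0.5596, -0.0192, 0.0966]
tcp_rot: [[-0.001, 0.643, 0.766], [-1.0, -0.002, -0.0], [0.001, -0.766, 0.643]]
force: [0.7, -0.9, -0.3]
opening: 0.995
```

Call:
play_rows(commands=[[[-0.018, 0, 0.021], [0, 0, 0]], [[-0.036, 0, 0.043], [0, 0, 0]], [[-0.054, 0, 0.064], [0, 0, 0]], [[-0.068, 0, 0.083], [0, 0, 0]], [[-0.071, 0.04, 0.084], [0, 0, 0]], [[-0.071, 0.08, 0.084], [0, 0, 0]], [[-0.071, 0.12, 0.084], [0, 0, 0]], [[-0.071, 0.155, 0.084], [0, 0, 0]], [[-0.071, 0.155, 0.084], [0, 0, 0]], [[-0.071, 0.155, 0.084], [0, 0, 0]]])

```text
time_s: 13.5
position: [0.4884, 0.1357, 0.1805]
tcp_rot: [[-0.001, 0.643, 0.766], [-1.0, -0.001, 0.0], [0.001, -0.766, 0.643]]
force: [-0.7, -0.3, 0.3]
opening: 1.001
```

```bash
python3 - <<'E'
from h import *
c,s=shot('wrist','w4'); print(s['time_s'],s['position'],s['joint_positions'].round(1))
Q=cloud(c,s);z=Q[...,2]
for y in(-.14,-.018,.14):
    mm=(z>.112)&(z<.118)&(Q[...,0]>.5)&(Q[...,0]<.64)&(abs(Q[...,1]-y)<.045)
    q=Q[mm];print(mm.sum(),np.round(np.percentile(q,[2,50,98],axis=0),3).tolist() if mm.sum()>20 else '')
E
```

```text
13.5 [0.48841903 0.13573147 0.18053795] [  4.6  26.7 129.5 190.8  16.3 -96.9]
0 
4871 [[0.536, -0.045, 0.113], [0.562, -0.017, 0.115], [0.59, 0.009, 0.116]]
5219 [[0.537, 0.11, 0.114], [0.562, 0.137, 0.115], [0.591, 0.164, 0.116]]
```

Call:
play_rows(commands=[[[0.012, 0.001, -0.015], [0, 0, 0]], [[0.025, 0.001, -0.03], [0, 0, 0]], [[0.038, 0.001, -0.045], [0, 0, 0]], [[0.05, 0.001, -0.06], [0, 0, 0]], [[0.062, 0.001, -0.073], [0, 0, 0]], [[0.069, 0.001, -0.081], [0, 0, 0]], [[0.071, 0.001, -0.084], [0, 0, 0]], [[0.071, 0.001, -0.084], [0, 0, 0]]])

```text
time_s: 14.55
position: [0.5593, 0.1368, 0.0965]
tcp_rot: [[-0.001, 0.643, 0.766], [-1.0, -0.002, -0.0], [0.001, -0.766, 0.643]]
force: [-0.8, 0.1, 0.3]
opening: 0.997
```

Call:
play_rows(commands=[[[0, 0, 0], [0, 0, 0]], [[0, 0, 0], [0, 0, 0]], [[0, 0, 0], [0, 0, 0]], [[0, 0, 0], [0, 0, 0]], [[0, 0, 0], [0, 0, 0]], [[0, 0, 0], [0, 0, 0]]], gripper=0.05)

```text
time_s: 15.3
position: [0.5597, 0.1371, 0.0968]
tcp_rot: [[-0.001, 0.644, 0.765], [-1.0, -0.001, 0.0], [0.001, -0.765, 0.644]]
force: [-0.7, 1.8, 1.6]
opening: 0.689
```

Call:
play_rows(commands=[[[0, 0, 0.005], [0, 0, 0]], [[0, 0, 0.012], [0, 0, 0]], [[0, 0, 0.015], [0, 0, 0]], [[0, 0, 0.015], [0, 0, 0]], [[0, 0, 0.015], [0, 0, 0]], [[0, 0, 0.015], [0, 0, 0]], [[0, 0, 0.015], [0, 0, 0]]])

```text
time_s: 16.18
position: [0.5595, 0.1368, 0.1113]
tcp_rot: [[-0.001, 0.643, 0.766], [-1.0, -0.002, -0.0], [0.001, -0.766, 0.643]]
force: [0.2, -0.7, -2.7]
opening: 0.687
```

Call:
play_rows(commands=[[[0, 0, 0], [0, 0, 0]]])

```text
time_s: 16.3
position: [0.5595, 0.1369, 0.1114]
tcp_rot: [[-0.001, 0.643, 0.766], [-1.0, -0.002, -0.0], [0.001, -0.766, 0.643]]
force: [0.4, -0.0, -4.2]
opening: 0.686
```

Call:
play_rows(commands=[[[0, 0, 0], [0, 0, 0]]])

```text
time_s: 16.42
position: [0.5596, 0.1368, 0.1115]
tcp_rot: [[-0.001, 0.643, 0.766], [-1.0, -0.002, -0.0], [0.001, -0.766, 0.643]]
force: [-0.9, -0.6, -3.6]
opening: 0.686
```

```bash
python3 -c "
from h import *
s=read_state();print(s['position'],s['joint_positions'].round(1),s['force'])"
```

```text
[0.55956961 0.13682533 0.11147778] [  3.9  38.6 122.2 187.3  20.9 -93.8] [-0.91041876 -0.57644127 -3.59332662]
```

The left tin lifts about 3.6 N, so it is the full one. Carrying it out from under the shelf.

Call:
play_rows(commands=[[[-0.01, 0, 0.012], [0, 0, 0]], [[-0.022, 0, 0.025], [0, 0, 0]], [[-0.034, 0, 0.039], [0, 0, 0]], [[-0.046, 0, 0.053], [0, 0, 0]], [[-0.058, 0, 0.067], [0, 0, 0]], [[-0.07, 0, 0.081], [0, 0, 0]], [[-0.08, 0, 0.09], [0, 0, 0]], [[-0.085, 0, 0.095], [0, 0, 0]], [[-0.085, 0, 0.095], [0, 0, 0]]])

```text
time_s: 17.55
position: [0.4743, 0.1369, 0.207]
tcp_rot: [[-0.001, 0.643, 0.766], [-1.0, -0.001, -0.0], [0.001, -0.766, 0.643]]
force: [-0.6, 0.2, -4.8]
opening: 0.683
```

Call:
play_rows(commands=[[[0, -0.025, 0], [0, 0, 0]], [[0, -0.055, 0], [0, 0, 0]], [[0, -0.085, 0], [0, 0, 0]], [[0, -0.115, 0], [0, 0, 0]], [[0, -0.145, 0], [0, 0, 0]], [[0, -0.175, 0], [0, 0, 0]], [[0, -0.205, 0], [0, 0, 0]], [[0, -0.23, 0], [0, 0, 0]], [[0, -0.23, 0], [0, 0, 0]]])

```text
time_s: 18.68
position: [0.4758, -0.0959, 0.2065]
tcp_rot: [[-0.004, 0.644, 0.765], [-1.0, -0.004, -0.002], [0.002, -0.765, 0.644]]
force: [0.2, 0.3, -4.0]
opening: 0.686
```

```bash
python3 -c "
from h import *
s=read_state();print(s['position'],s['joint_positions'].round(1),s['force'])"
```

```text
[ 0.47575361 -0.09588672  0.20650521] [-38.8  21.3 131.7 104.4  24.4 -47.2] [ 0.2072546   0.26381421 -4.02193841]
```

Call:
play_rows(commands=[[[-0.002, -0.03, 0], [0, 0, 0]], [[-0.004, -0.06, 0], [0, 0, 0]], [[-0.007, -0.09, 0], [0, 0, 0]], [[-0.01, -0.12, 0], [0, 0, 0]], [[-0.013, -0.15, 0], [0, 0, 0]], [[-0.015, -0.18, 0], [0, 0, 0]], [[-0.016, -0.2, 0], [0, 0, 0]], [[-0.016, -0.205, 0], [0, 0, 0]], [[-0.016, -0.205, -0.02], [0, 0, 0]], [[-0.016, -0.205, -0.04], [0, 0, 0]]])

```text
time_s: 19.92
position: [0.4589, -0.2964, 0.1661]
tcp_rot: [[0.001, 0.643, 0.766], [-1.0, 0.001, 0.001], [0.0, -0.766, 0.643]]
force: [-1.3, 0.5, -3.7]
opening: 0.687
```

```bash
python3 - <<'E'
from h import *
c,s=shot('top','t2'); print(s['time_s'],s['position'],s['joint_positions'].round(1),s['tcp_rot'].round(3).tolist())
c2,_=shot('side','s2')
cv2.imwrite('pics/m2.png',cv2.resize(np.hstack([c['frame'][100:320,200:540],c2['frame'][60:280,200:540]]),None,fx=1.17,fy=1.17)[:,:,::-1])
E
```

```text
19.925 [ 0.45887559 -0.29643939  0.16613558] [-62.6  30.9 120.2  78.9  35.6 -42.4] [[0.001, 0.643, 0.766], [-1.0, 0.001, 0.001], [0.0, -0.766, 0.643]]
```

View pics/m2.png

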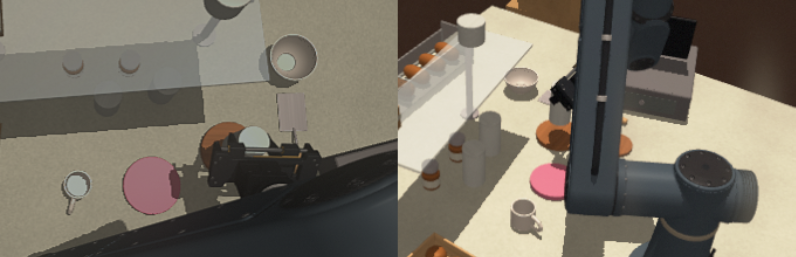

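Both views show the held tin over the large brown board at (254,138) in the top crop. That matches the board centre once lid parallax is allowed for. Lowering gently.

Call:
play_rows(commands=[[[0, 0, -0.014], [0, 0, 0]], [[0, 0, -0.028], [0, 0, 0]], [[0, 0, -0.039], [0, 0, 0]], [[0, 0, -0.046], [0, 0, 0]], [[0, 0, -0.049], [0, 0, 0]], [[0, 0, -0.051], [0, 0, 0]], [[0, 0, -0.0525], [0, 0, 0]], [[0, 0, -0.0525], [0, 0, 0]]])

```text
time_s: 21.02
position: [0.4586, -0.2982, 0.1142]
tcp_rot: [[-0.001, 0.643, 0.766], [-1.0, -0.002, -0.0], [0.001, -0.766, 0.643]]
force: [1.2, -0.4, -3.5]
opening: 0.685
```

Call:
play_rows(commands=[[[0, 0, -0.0005], [0, 0, 0]], [[0, 0, -0.001], [0, 0, 0]], [[0, 0, -0.001], [0, 0, 0]], [[0, 0, -0.001], [0, 0, 0]]])

```text
time_s: 21.52
position: [0.4586, -0.2982, 0.1131]
tcp_rot: [[-0.001, 0.643, 0.766], [-1.0, -0.002, -0.0], [0.001, -0.766, 0.643]]
force: [-0.2, -0.1, -4.3]
opening: 0.683
```

Call:
play_rows(commands=[[[0, 0, -0.0005], [0, 0, 0]], [[0, 0, -0.001], [0, 0, 0]], [[0, 0, -0.001], [0, 0, 0]]])

```text
time_s: 21.9
position: [0.4589, -0.2982, 0.1128]
tcp_rot: [[-0.001, 0.644, 0.765], [-1.0, -0.002, 0.0], [0.001, -0.765, 0.644]]
force: [-2.9, 0.3, 5.0]
opening: 0.683
```

Call:
play_rows(commands=[[[0, 0, -0.0005], [0, 0, 0]], [[0, 0, -0.0005], [0, 0, 0]], [[0, 0, -0.0005], [0, 0, 0]]])

```text
time_s: 22.28
position: [0.4591, -0.2981, 0.1128]
tcp_rot: [[-0.001, 0.645, 0.764], [-1.0, -0.002, 0.0], [0.002, -0.764, 0.645]]
force: [-3.5, 1.0, 9.0]
opening: 0.69
```

Contact made at the expected height (0.1128). Easing off half a millimetre, releasing and backing out along the tool axis.

Call:
play_rows(commands=[[[0, 0, 0.001], [0, 0, 0]], [[0, 0, 0.001], [0, 0, 0]]])

```text
time_s: 22.52
position: [0.4588, -0.2981, 0.1128]
tcp_rot: [[-0.001, 0.644, 0.765], [-1.0, -0.001, 0.0], [0.001, -0.765, 0.644]]
force: [-1.6, 1.0, 3.5]
opening: 0.683
```

Call:
play_rows(commands=[[[0, 0, 0], [0, 0, 0]], [[0, 0, 0], [0, 0, 0]], [[0, 0, 0], [0, 0, 0]], [[0, 0, 0], [0, 0, 0]], [[0, 0, 0], [0, 0, 0]], [[0, 0, 0], [0, 0, 0]]], gripper=0.087)

```text
time_s: 23.28
position: [0.4586, -0.2982, 0.1125]
tcp_rot: [[-0.001, 0.643, 0.766], [-1.0, -0.002, -0.0], [0.001, -0.766, 0.643]]
force: [-0.7, -0.5, -0.6]
opening: 1.003
```

Call:
play_rows(commands=[[[-0.008, 0, 0.01], [0, 0, 0]], [[-0.02, 0, 0.025], [0, 0, 0]], [[-0.035, 0, 0.042], [0, 0, 0]], [[-0.05, 0, 0.06], [0, 0, 0]], [[-0.065, 0, 0.078], [0, 0, 0]], [[-0.08, 0, 0.096], [0, 0, 0]], [[-0.095, 0, 0.113], [0, 0, 0]], [[-0.105, 0, 0.125], [0, 0, 0]], [[-0.105, 0, 0.125], [0, 0, 0]]])

```text
time_s: 24.4
position: [0.3533, -0.2986, 0.2382]
tcp_rot: [[-0.002, 0.643, 0.766], [-1.0, -0.004, 0.0], [0.003, -0.766, 0.643]]
force: [-0.1, -0.8, 0.7]
opening: 1.0
```

```bash
python3 - <<'E'
from h import *
c,s=shot('wrist','w5'); print(s['time_s'],s['position'],s['opening'])
Q=cloud(c,s);z=Q[...,2]
mm=(z>.122)&(z<.14)&(abs(Q[...,0]-.46)<.06)&(abs(Q[...,1]+.3)<.06)
print(mm.sum(),np.round(np.percentile(Q[mm],[2,50,98],axis=0),4).tolist())
a,_=shot('side','s3');t,_=shot('top','t3')
Q=cloud(a);z=Q[...,2]
for x,y in((.595,-.14),(.563,-.018)):
    mm=(z>.105)&(z<.125)&(abs(Q[...,0]-x)<.045)&(abs(Q[...,1]-y)<.045)
    print(mm.sum(),np.round(np.median(Q[mm],0),3))
cv2.imwrite('pics/m3.png',cv2.resize(np.hstack([c['frame'][::2,::2],a['frame'][::2,::2],t['frame'][::2,::2]]),(800,200))[:,:,::-1])
E
```

```text
24.4 [ 0.3532841  -0.29862451  0.23823975] 1.000441521446226
3585 [[0.4345, -0.3251, 0.1257], [0.4603, -0.2984, 0.131], [0.4892, -0.2712, 0.1323]]
216 [ 0.594 -0.136  0.117]
269 [ 0.563 -0.014  0.117]
```

View pics/w5.png

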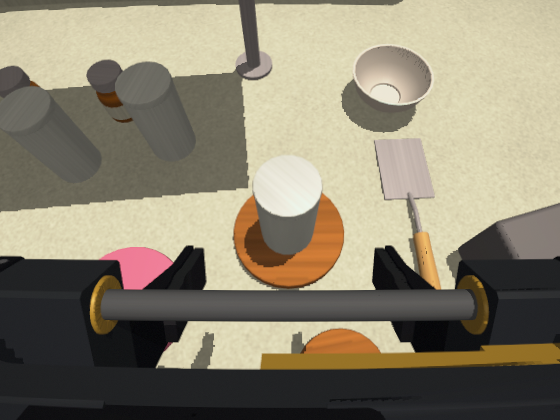

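View pics/t3.png

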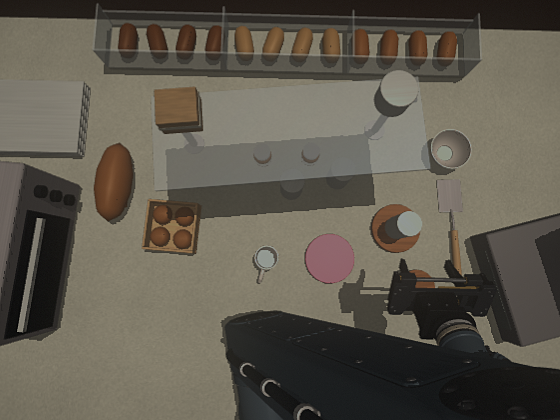

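The wrist view shows the tin upright at (288,200), central on the larger brown board. The light tins at (48,135) and (157,110) are standing. The top view shows the mug, bowl, spatula, loaf and jars where they were, and the gripper is clear.

```bash
python3 -c "
from rig import *
print(hand_in())"
```

```text
the job is handed in; nothing more can be done
None
```

The full tin now stands upright on the larger brown board, and the job was handed in at about 24.5 s of the 61 s allowed.

**Weighing:** I lifted each tin about 15 mm. The right and middle tins pulled about 1.6 N each, so they are the light ones, and I set both back down. The left tin pulled about 3.6 N, so it is the full one.

**Placing:** I lowered the full tin until it touched the board. Contact came at the expected height and pressed with about 9 N at most before I eased off and let go.

**Last checks:**
- **Full tin:** its lid centre is at about (0.460, -0.298) with the lid at z of about 0.131. That is within 2 mm of the board's centre, well inside the roughly 35 mm margin.
- **Light tins:** the side camera put both within 1 mm of where they first stood.
- **Everything else:** the last top view shows the mug, jam jars, bowl, loaf and spatula where they were. No force reading between moves suggested the shelf was touched.

No check failed. The cameras disagreed by about 4 mm on the tins' sideways position, and I used the wrist camera's values for the grasps.

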